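# Shut the kettle and switch it on

### The arm

A 7-joint arm with a two-finger parallel gripper is mounted at the origin on the work surface. World frame = base frame: x ahead of the robot, y to its left, z up, the work surface at z = 0. Lengths are in m, angles in rad, forces in N, time in s.
With the tool pointing down it reaches from about 0.4 to 0.85 m from the base axis. Payload 4.5 kg.
Tool frame: the origin (TCP) lies at the very end of the fingers, on their centre line; the grasp point (between the pads) lies 19 mm behind it; z points along the fingers, y is the line along which they close (so a half turn about z gives the same grasp; the last joint's range is limited). The gripper opens to 88 mm and grips with 3 to 60 N. Pads are 18 mm wide; open, the fingers measure 123 mm over their backs; the gripper's body (75 mm by 187 mm) begins 45 mm behind the grasp point.
Start: joints at [-1.296, 0.689, -0.195, 1.565, 0.157, 0.902, -0.215], TCP at [0.149, 0.607, 0.239] pointing down, gripper open.
Joint ranges: [-3.01, 3.01], [-0.46, 2.08], [-1.47, 1.51], [0.13, 2.56], [-1, 4.14], [0.04, 2.09], [-2.66, 2.66]. Speed limits (rad/s): [2.57, 2.57, 3.14, 3.14, 3.14, 3.14, 3.14].

### API

Orientations are given as a unit quaternion [x, y, z, w].
In Python, from plant import r, eyes, nets gives the robot as it stands.
- The arm moves only by the shell command python3 -m pendant 'ROWS' [FORCE]. ROWS is JSON, a list of rows, each an object of numbers: "claw": the opening, from 0 (shut) to 1 (fully open); "dx", "dy", "dz": the shift along the world's x, y, z in mm; "twist": the turn about the world's z in rad. In form: [{"claw": .., "dx": .., "dy": .., "dz": .., "twist": ..}, ...]. A call has 1 to 8 rows; each row is the pose to reach, as a shift and turn from the pose commanded when the call began; what a row does not reach only later rows make up. A row lasts 1/10 s, in which the tool goes at most 50 mm and 8.59 degrees, less where a joint would pass 70% of its speed; a pose out of reach is approached as far as the arm can. A call with a gripper value outside its range is refused whole. The fingers move at their own pace and stop on an object; FORCE is the grip in N (left out, the last holds). Time passes only in rows, so rows that repeat a pose let the fingers close. It gives the time, the measured TCP pose, the force, the opening and the grip force at its end, in the units of the state.
- r.get_state(): the state, without advancing time (a new reading comes with each control period).
- eyes.snapshot(name): name is "scene" or "top" or "wrist"; returns (picture, depth): 420x560x3 uint8, blue, green, red; 420x560 float32, m along the optical axis (not along the pixel's ray), 0 where there is no reading.
- eyes.camera_info(name): a dict with "K" (3x3 intrinsics, pixels), "world_to_cam" (4x4, takes a point from world to camera coordinates); the wrist camera has in their place "T_tool_cam" (4x4, takes a point from camera to tool coordinates, whose origin is the TCP and whose axes are the flange's). Camera axes: x right, y down, z forward; pixel columns grow to the right and rows downward; lengths in m; the calibration is good to about 2 mm. A picture is of the moment at which its call begins: read the wrist's pose just before it. camera_info takes no time and is no camera call.
- r.finish_job(): hands the job in; it is judged then, once.
Trained networks look in the newest picture that a camera, given by its name, has taken for a name from the list of things; names that differ only in an ending like _2 or _b are one class to them, and where a whole thing is asked for, a point or a joint stands for the part that bears it (a point fixed in the world has none). Each returns a list of dicts, best first, with "confidence" (0 to 1); they miss things now and then, are a little off and sometimes report something else, mostly with a low value. They report only what shows in the picture. A call takes as long as a camera call.
- nets.spot_in(camera, query): "box" ([left, top, width, height] as shares, 0 to 1, of the picture: columns of its width, rows of its height, round what is visible of it).
- nets.place_of(camera, query): "position" ([column, row] as shares, 0 to 1, of the picture: columns of its width, rows of its height: a listed point, or the origin of a listed thing).
The state is a dict: "clock": time; "q": joint angles; "qd": joint speeds; "joint_torque": joint torques, N m; "tool_pos": TCP position; "eef_rot": TCP orientation; "contact_force": force on the tool from outside, world axes, zero at the start; "moment": the same for the moment, N m; "opening": opening from 0.0 (shut) to 1.0 (fully open); "finger_force": force on a finger pad.
Only numpy, scipy, OpenCV 4.12 (cv2) and the standard library are available. Lean on these libraries where they do the work, as an engineer would, in place of code of your own. Each camera call takes 0.05 s, during which the arm holds its last target. There are 200 camera calls.

### The job

Get the kettle going: push its open lid fully shut with a fingertip, then flip the long ball-ended lever on its switch box past the middle so that it snaps over to its other side and stays there. Nothing is to be gripped or picked up: keep the kettle standing where it is on its base, leave the short paddle-ended switch as it is, and do not disturb the other things on the table.

Things in the scene. Friction and masses are not known exactly. Their poses are not given: they have to be found in the camera images.
- kettle: Steel electric kettle, loose, 0.8 to 1.3 kg, round, 146 mm across near the foot, 112 mm at the top, 175 mm tall without its lid, standing on a round black base plate (170 mm across, 20 mm high, fixed). Origin: centre of its underside, so 20 mm above the table. Own +x points to the short spout (reaches 98 mm from the axis, 172 mm above the origin), -x to the black loop handle (reaches 126 mm from the axis, 160 mm above the origin), z up. It is not to be lifted or shifted.
- lid (a joint): Hinge angle of the kettle's lid: 0 = shut, positive = open (starts 1.0 to 1.4 rad; stop at 1.6). The hinge is stiff: the lid stays where it is left and needs about 1 N at its edge to move. Lid: steel disc 100 mm across, 8 mm thick, its centre 54 mm from the hinge axis, with a black 24 mm wide tab that reaches 122 mm from the hinge axis. Open, it stands up over the handle side and its outer face looks to the handle; push that outer face towards the spout and down.
- lid_hinge (a point): Point on the lid's hinge axis, mid-width: 54 mm from the kettle's axis on the handle side, 177 mm above the kettle's origin (197 mm above the table). The axis is level, along the kettle's y; the lid's underside passes through it. This point's frame turns with the lid: its x runs along the lid from hinge to tab, its z out of the outer face.
- lid_edge (a point): Tip of the lid's tab on the outer face, 122 mm along the lid from the hinge axis and 8 mm out from its underside (the tab is flush with the disc's outer face).
- long_lever (a joint): Angle of the long lever (the kettle's switch): 0 = off, leaning 0.5 rad to the -x side of its box; 1.0 = on, leaning 0.5 rad to the +x side; upright at 0.5. A spring pushes it away from the middle to whichever side it is on, at most 0.2 N m (about 2.5 N at the ball, least near the middle); it snaps over once past 0.5.
- long_lever_tip (a point): Centre of the 26 mm black ball that ends the long lever, 85 mm from the pivot (9 mm steel rod). Its centre is 105 mm above the table at either side, 115 mm at mid-throw. The point turns with the lever.
- long_lever_box: White switch box of the long lever, fixed to the table, 100 (x) by 70 (y) by 30 mm high. Origin: centre of its underside; z up. The lever's pivot is above the origin, 30 mm above the table, its axis along the box's y; it is switched on towards the box's +x.
- short_lever (a joint): Angle of the short lever (candle arch's switch): works like the long lever, 0 to 1.0 rad, starts and must stay at 0.
- short_lever_tip (a point): Centre of the flat black paddle (8 by 30 by 22 mm) that ends the short lever, 50 mm from its pivot, 74 mm above the table.
- short_lever_box: White switch box of the short lever, fixed, same box as the long lever's; the two boxes change places from start to start. Origin: centre of its underside.
- cup: White mug, loose, 76 mm across, 62 mm tall, handle at its +y. Origin: centre of its underside. Leave alone.
- saucer: White saucer, loose, 140 mm across, 16 mm high, on the placemat. Origin: centre of its underside. Leave alone.
- sugar_jar: Glass jar with steel cap, loose, 68 mm across, 90 mm tall. Origin: centre of its underside. Leave alone.
- tea_tin: Brass tea tin, loose, 75 mm square, 112 mm tall. Origin: centre of its underside. Leave alone.
- creamer: Small white milk mug, loose, 60 mm across, 70 mm tall. Origin: centre of its underside. Leave alone.
- teaspoon: Steel teaspoon, loose, 140 mm long, lying along its own x. Leave alone.

How it is judged:
On the way, in this order (a step that is already met when the one before it is completed fails the run):
1. the kettle's lid is shut (value of joint lid below 0.07 rad), for 0.2 s.
2. the long lever has snapped over to on, with the lid still shut (value of joint long_lever above 0.9 rad and value of joint lid below 0.07 rad), for 0.2 s.
At the end, for the whole second after the job is handed in: The lid is shut (within 0.07 rad), the long lever rests on its on side (over 0.9 of its 1.0 rad), the short lever is still off (under 0.1 rad), the kettle stands upright and still within 30 mm of where it began, and every bystander is within 30 mm of its start (all of step 2 and value of joint short_lever below 0.1 rad and distance of each of kettle, cup, saucer, sugar_jar, tea_tin, creamer, teaspoon from where it was at the start of the episode below 0.03 m and angle between kettle's own z axis and vertical below 0.05 rad and linear speed of kettle below 0.02 m/s); the robot touches nothing.
It fails at once if the long lever is flipped while the lid is still open (over 0.3 rad) (value of joint long_lever above 0.5 rad and value of joint lid above 0.3 rad).
It fails at once if the short lever is flipped (value of joint short_lever above 0.5 rad).
It fails at once if the kettle is lifted more than 12 mm, tipped, or shifted more than 30 mm (height (world z) of kettle above 0.032 m or angle between kettle's own z axis and vertical above 0.2 rad or distance of kettle from where it was at the start of the episode above 0.03 m).
It fails at once if a bystander is lifted, knocked or shifted more than 30 mm (distance of any of cup, saucer, sugar_jar, tea_tin, creamer, teaspoon from where it was at the start of the episode above 0.03 m or angle between any of cup, saucer, sugar_jar, tea_tin, creamer's own z axis and vertical above 0.5 rad).
It also fails if it takes over 48 s, if anything falls off the work surface, if the arm or the gripper's body presses on something with over 40 N, if the wrist force passes 120 N, or if a joint passes its speed limit or range.

## Working session

There is one attempt and no reset: what is moved stays moved. The work goes in short steps, Python scripts to look and compute and a shell command to move; the robot and the scene stay as the last step left them, time stands still between calls to the robot, and variables do not carry over. Pictures are saved under pics/ and viewed, at most 10 in all, crops included, and the job is handed in when it is done.

```bash
mkdir -p pics; cat > h.py <<'E'
import numpy as np, cv2
from plant import r, eyes, nets
def look(cam):
    img,d=eyes.snapshot(cam); ci=eyes.camera_info(cam); return img,d,np.array(ci["K"]),np.array(ci["world_to_cam"])
def back(K,W,u,v,z):
    p=np.linalg.inv(K)@[u,v,1]*z; return (np.linalg.inv(W)@np.r_[p,1])[:3]
def at_h(K,W,u,v,h):
    a=back(K,W,u,v,.1);b=back(K,W,u,v,1.); t=(h-a[2])/(b[2]-a[2]); return a+t*(b-a)
E
python3 - <<'E'
from h import *
s=r.get_state();print(s['clock'],s['tool_pos'],s['eef_rot'])
H={'kettle':.02,'lid_hinge':.197,'lid_edge':None,'long_lever_tip':.105,'short_lever_tip':.074,'long_lever_box':0,'short_lever_box':0,'tea_tin':0,'sugar_jar':0,'cup':0,'creamer':0}
for c in('scene','top'):
    img,d,K,W=look(c);cv2.imwrite(f'pics/{c}0.png',img)
    for q in H:
        for o in nets.place_of(c,q)[:2]:
            u,v=o['position'];u*=560;v*=420
            z=d[min(int(v),419),min(int(u),559)]
            print(c,q,round(o['confidence'],2),round(u),round(v),'surf',back(K,W,u,v,z).round(3), '' if H[q] is None else at_h(K,W,u,v,H[q]).round(3))
E
```

```text
0.0 [0.14895667 0.60634735 0.23792027] [ 1.20064042e-01  9.92765731e-01 -9.09689284e-04 -2.77339771e-05]
scene kettle 0.93 342 232 surf [0.668 0.139 0.087] [0.614 0.188 0.02 ]
scene lid_hinge 0.57 336 171 surf [0.563 0.188 0.199] [0.561 0.189 0.197]
scene lid_edge 0.96 345 138 surf [0.223 0.507 0.024] 
scene long_lever_tip 0.66 337 182 surf [0.606 0.16  0.199] [0.508 0.244 0.105]
scene long_lever_tip 0.58 246 218 surf [ 0.518 -0.063  0.116] [ 0.507 -0.057  0.105]
scene short_lever_tip 0.72 170 280 surf [ 0.574 -0.302  0.072] [ 0.576 -0.303  0.074]
scene long_lever_box 0.98 255 255 surf [ 0.576 -0.071  0.032] [ 0.548 -0.057  0.   ]
scene short_lever_box 0.71 180 303 surf [ 0.62  -0.301  0.036] [ 0.59  -0.294  0.   ]
scene tea_tin 0.61 212 340 surf [ 0.77  -0.286  0.059] [ 0.73  -0.274  0.   ]
scene sugar_jar 0.97 242 312 surf [ 0.734 -0.195  0.053] [ 0.696 -0.178  0.   ]
scene cup 0.8 255 218 surf [0.445 0.002 0.031] [0.413 0.019 0.   ]
scene creamer 0.8 314 295 surf [ 0.777 -0.024  0.046] [ 0.747 -0.     0.   ]
scene creamer 0.56 213 342 surf [ 0.77  -0.284  0.054] [ 0.734 -0.273  0.
[... 260 characters left out ...]
ever_tip 0.48 313 243 surf [ 0.509 -0.067  0.116] [ 0.509 -0.068  0.105]
top short_lever_tip 0.46 408 212 surf [ 0.575 -0.298  0.075] [ 0.576 -0.298  0.074]
top long_lever_box 0.79 309 226 surf [ 0.55  -0.064  0.043] [ 0.552 -0.068 -0.   ]
top long_lever_box 0.6 277 282 surf [0.413 0.014 0.006] [ 0.413  0.014 -0.   ]
top short_lever_box 0.98 399 211 surf [ 0.583 -0.29   0.03 ] [ 0.585 -0.299  0.   ]
top tea_tin 0.84 385 153 surf [ 0.714 -0.243  0.102] [ 0.736 -0.271  0.   ]
top sugar_jar 0.62 353 168 surf [ 0.681 -0.168  0.091] [ 0.698 -0.186 -0.   ]
top sugar_jar 0.35 310 225 surf [ 0.55  -0.068  0.043] [ 0.553 -0.071  0.   ]
top cup 0.98 276 287 surf [0.402 0.018 0.003] [0.402 0.018 0.   ]
```

View pics/scene0.png

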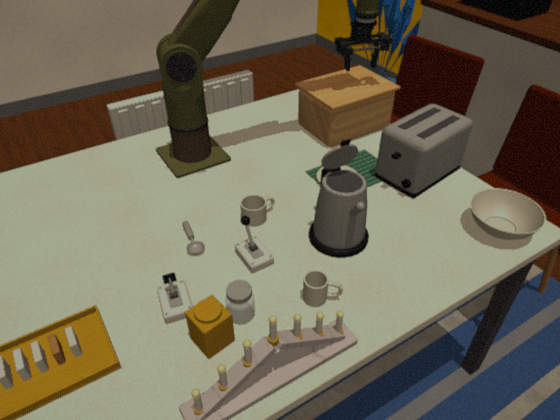

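View pics/top0.png

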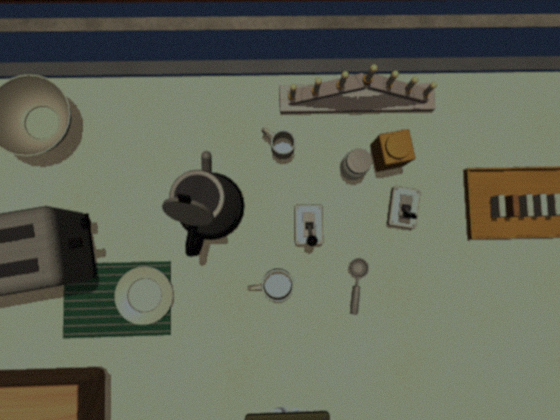

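The scene view shows the kettle at (342,205) with its lid open over the handle, the long lever's ball at (246,219) and the short paddle at (170,279). The top view agrees: ball (312,240), spout (206,155), handle (195,243). Next I'll triangulate the lid edge and fix the yaw.

```bash
python3 - <<'E'
from h import *
px={'scene':(345,138),'top':(180,196)};A=[];b=[]
for c,(u,v) in px.items():
    ci=eyes.camera_info(c);K=np.array(ci['K']);W=np.array(ci['world_to_cam']);P=K@W[:3]
    A+=[u*P[2]-P[0],v*P[2]-P[1]]
A=np.array(A);e=np.linalg.lstsq(A[:,:3],-A[:,3],rcond=None)[0];print('edge',e)
print('spout',at_h(K,W,206,152,.19))
img,d,K,W=look('top')
# lid points: z in .215...33 around the kettle
pts=np.array([back(K,W,u,v,d[v,u]) for v in range(180,240) for u in range(150,230) if d[v,u]>0])
L=pts[(pts[:,2]>.225)&(pts[:,2]<.33)];print(len(L),L.min(0),L.max(0))
n=np.linalg.svd(L-L.mean(0))[2][2];n*=np.sign(n[2]);print('normal',n,L.mean(0),'angle',np.arccos(n[2]),'yaw',np.arctan2(-n[1],-n[0]))
E
```

```text
edge [0.59377589 0.18375236 0.315708  ]
spout [0.70268102 0.15897624 0.19      ]
983 [0.55133662 0.137237   0.22503038] [0.60108126 0.23518643 0.31472179]
normal [-0.89578229  0.17804719  0.40727545] [0.57624501 0.18395869 0.26637637] angle 1.1513274285268014 yaw -0.19620457728498025
```

```bash
python3 -m pendant '[{"claw":0,"dz":40},{"claw":0,"dz":90},{"claw":0,"dz":140},{"claw":0,"dz":140}]' 10
```

```text
validation failed for argument at $[0]...
```

```bash
python3 -m pendant '[{"claw":0,"dx":0,"dy":0,"dz":50,"twist":0},{"claw":0,"dx":0,"dy":0,"dz":100,"twist":0},{"claw":0,"dx":0,"dy":0,"dz":140,"twist":0},{"claw":0,"dx":30,"dy":-30,"dz":140,"twist":0},{"claw":0,"dx":60,"dy":-60,"dz":140,"twist":0},{"claw":0,"dx":90,"dy":-95,"dz":140,"twist":0},{"claw":0,"dx":120,"dy":-130,"dz":140,"twist":0},{"claw":0,"dx":150,"dy":-165,"dz":140,"twist":0}]' 10
```

```text
clock: 2.05
tool_pos: [0.3, 0.4404, 0.3789]
eef_rot: [0.12, 0.993, 0.0, 0.0]
contact_force: [0.8, 0.5, 0.5]
opening: 0.295
finger_force: 0.0
```

```bash
python3 -m pendant '[{"claw":0,"dx":33,"dy":-35,"dz":0,"twist":0},{"claw":0,"dx":66,"dy":-70,"dz":0,"twist":0},{"claw":0,"dx":99,"dy":-105,"dz":0,"twist":0},{"claw":0,"dx":132,"dy":-140,"dz":0,"twist":0},{"claw":0,"dx":165,"dy":-175,"dz":0,"twist":0},{"claw":0,"dx":195,"dy":-210,"dz":0,"twist":0},{"claw":0,"dx":218,"dy":-245,"dz":0,"twist":0},{"claw":0,"dx":218,"dy":-245,"dz":-40,"twist":0}]' && python3 -m pendant '[{"claw":0,"dx":0,"dy":0,"dz":-30,"twist":0},{"claw":0,"dx":0,"dy":0,"dz":-58,"twist":0},{"claw":0,"dx":0,"dy":0,"dz":-58,"twist":0}]' && python3 - <<'E'
from h import *
img,*_=look('scene');cv2.imwrite('pics/s1.png',cv2.resize(img[80:260,240:480],None,fx=3,fy=3))
E
```

```text
clock: 2.85
tool_pos: [0.5242, 0.191, 0.3424]
eef_rot: [0.126, 0.992, 0.001, 0.006]
contact_force: [0.4, 0.7, -0.1]
opening: 0.007
finger_force: 0.0
clock: 3.15
tool_pos: [0.5148, 0.1958, 0.2776]
eef_rot: [0.12, 0.993, -0.002, -0.003]
contact_force: [-0.4, -0.1, -0.4]
opening: 0.005
finger_force: 0.0
```

View pics/s1.png

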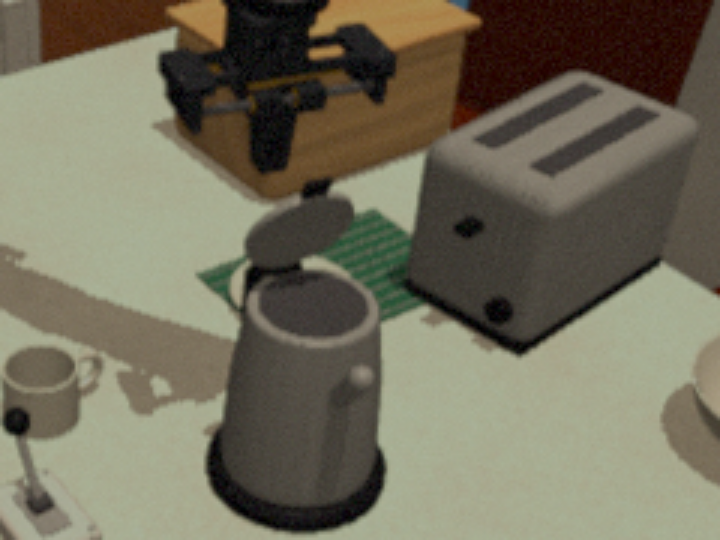

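The fingertip sits behind the lid's outer face, at crop (270,165), and the lid's tab is at (318,187). Starting the arc.

```bash
python3 -m pendant '[{"claw":0,"dx":30,"dy":-6,"dz":2,"twist":0},{"claw":0,"dx":50,"dy":-9,"dz":4,"twist":0},{"claw":0,"dx":63,"dy":-11,"dz":4,"twist":0},{"claw":0,"dx":72,"dy":-13,"dz":1,"twist":0},{"claw":0,"dx":80,"dy":-14,"dz":-3,"twist":0},{"claw":0,"dx":87,"dy":-16,"dz":-8,"twist":0},{"claw":0,"dx":94,"dy":-17,"dz":-14,"twist":0},{"claw":0,"dx":94,"dy":-17,"dz":-14,"twist":0}]' && python3 - <<'E'
from h import *
img,*_=look('scene');cv2.imwrite('pics/s2.png',cv2.resize(img[80:260,240:480],None,fx=3,fy=3))
E
```

```text
clock: 4.0
tool_pos: [0.6112, 0.1794, 0.2656]
eef_rot: [0.12, 0.993, -0.0, -0.001]
contact_force: [-0.2, 0.1, 0.4]
opening: 0.005
finger_force: 0.0
```

View pics/s2.png

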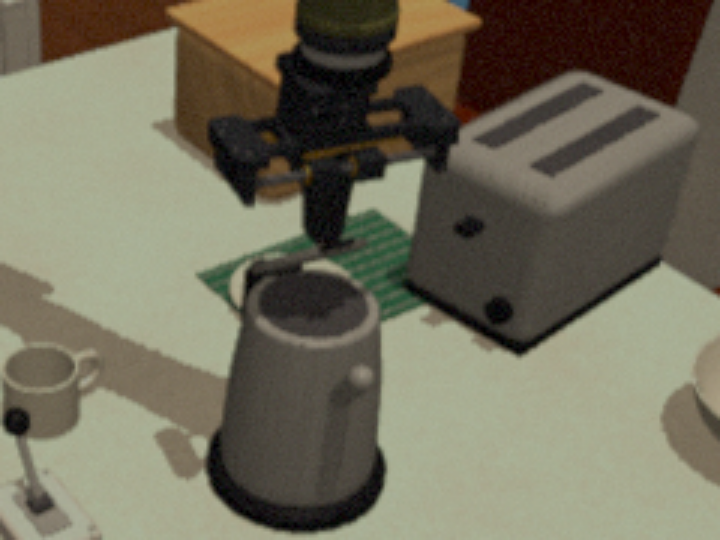

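The lid follows the fingertip, the kettle has not moved, and the lid is now nearly edge-on at (310,255). I'll carry on.

```bash
python3 -m pendant '[{"claw":0,"dx":6,"dy":-1,"dz":-6,"twist":0},{"claw":0,"dx":12,"dy":-2,"dz":-13,"twist":0},{"claw":0,"dx":17,"dy":-3,"dz":-21,"twist":0},{"claw":0,"dx":21,"dy":-4,"dz":-29,"twist":0},{"claw":0,"dx":25,"dy":-4,"dz":-37,"twist":0},{"claw":0,"dx":27,"dy":-5,"dz":-46,"twist":0},{"claw":0,"dx":29,"dy":-5,"dz":-54,"twist":0},{"claw":0,"dx":29,"dy":-5,"dz":-57,"twist":0}]' && python3 -m pendant '[{"claw":0,"dx":0,"dy":0,"dz":-3,"twist":0},{"claw":0,"dx":0,"dy":0,"dz":-4,"twist":0},{"claw":0,"dx":0,"dy":0,"dz":-4,"twist":0}]'
```

```text
clock: 4.85
tool_pos: [0.6399, 0.1746, 0.2085]
eef_rot: [0.12, 0.993, -0.0, -0.001]
contact_force: [0.4, 0.4, 0.6]
opening: 0.007
finger_force: 0.2
clock: 5.15
tool_pos: [0.64, 0.1751, 0.2059]
eef_rot: [0.12, 0.993, 0.0, 0.0]
contact_force: [0.5, 0.6, -0.2]
opening: 0.007
finger_force: 0.0
```

```bash
python3 -m pendant '[{"claw":0,"dx":0,"dy":0,"dz":-2,"twist":0},{"claw":0,"dx":0,"dy":0,"dz":-4,"twist":0},{"claw":0,"dx":0,"dy":0,"dz":-4,"twist":0}]'
```

```text
clock: 5.45
tool_pos: [0.6404, 0.1752, 0.2052]
eef_rot: [0.12, 0.993, 0.001, 0.001]
contact_force: [-5.5, -2.8, 16.7]
opening: 0.007
finger_force: 8.5
```

```bash
python3 -m pendant '[{"claw":0,"dx":0,"dy":0,"dz":40,"twist":0},{"claw":0,"dx":0,"dy":0,"dz":90,"twist":0},{"claw":0,"dx":-25,"dy":-34,"dz":90,"twist":0},{"claw":0,"dx":-50,"dy":-69,"dz":90,"twist":0},{"claw":0,"dx":-76,"dy":-104,"dz":90,"twist":0},{"claw":0,"dx":-102,"dy":-139,"dz":90,"twist":0},{"claw":0,"dx":-128,"dy":-174,"dz":90,"twist":0},{"claw":0,"dx":-176,"dy":-210,"dz":90,"twist":0}]' && python3 - <<'E'
from h import *
img,d,K,W=look('scene');cv2.imwrite('pics/s3.png',cv2.resize(img[80:260,200:440],None,fx=3,fy=3))
img,d,K,W=look('top')
for q,h in(('kettle',.02),('lid_hinge',.197),('lid_edge',.205),('long_lever_tip',.105)):
    for o in nets.place_of('top',q)[:1]:
        u,v=o['position'];print(q,o['confidence'],at_h(K,W,u*560,v*420,h))
E
```

```text
clock: 6.25
tool_pos: [0.4723, -0.0308, 0.2921]
eef_rot: [0.121, 0.993, 0.0, 0.001]
contact_force: [0.3, -1.2, 0.5]
opening: 0.01
finger_force: 0.0
kettle 0.7 [0.61188369 0.1738142  0.02      ]
lid_hinge 0.66 [0.56154623 0.19087557 0.197     ]
lid_edge 0.7 [0.68331207 0.16415363 0.205     ]
```

View pics/s3.png

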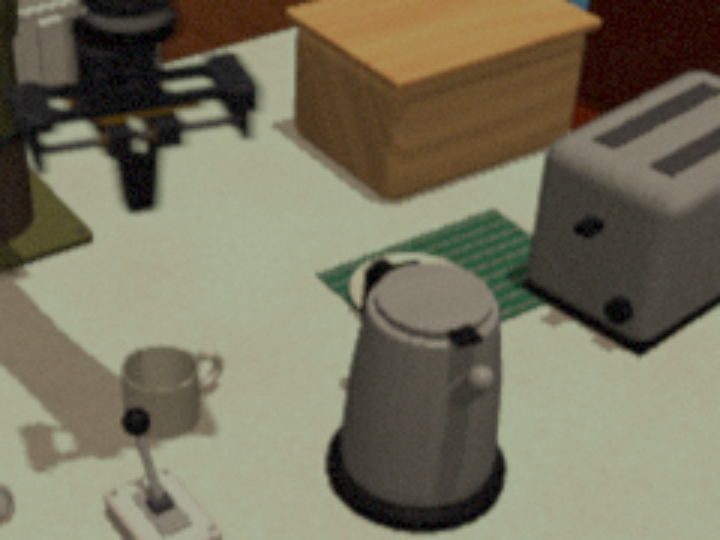

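The lid is shut flush, its tab at (465,335), and the kettle is in place. The ball is still at (135,420), so the lever has not moved. Going down behind the ball.

```bash
python3 -m pendant '[{"claw":0,"dx":0,"dy":-31,"dz":0,"twist":0.1},{"claw":0,"dx":0,"dy":-31,"dz":-45,"twist":0.2},{"claw":0,"dx":0,"dy":-31,"dz":-90,"twist":0.24},{"claw":0,"dx":0,"dy":-31,"dz":-135,"twist":0.24},{"claw":0,"dx":0,"dy":-31,"dz":-175,"twist":0.24},{"claw":0,"dx":0,"dy":-31,"dz":-198,"twist":0.24},{"claw":0,"dx":0,"dy":-31,"dz":-198,"twist":0.24}]' && python3 - <<'E'
from h import *
img,d,K,W=look('scene');cv2.imwrite('pics/s4.png',cv2.resize(img[140:280,160:340],None,fx=4,fy=4))
E
```

```text
clock: 7.25
tool_pos: [0.4717, -0.0584, 0.0908]
eef_rot: [-0.001, 1.0, 0.0, -0.002]
contact_force: [0.5, -0.3, -0.1]
opening: 0.004
finger_force: 0.0
```

View pics/s4.png

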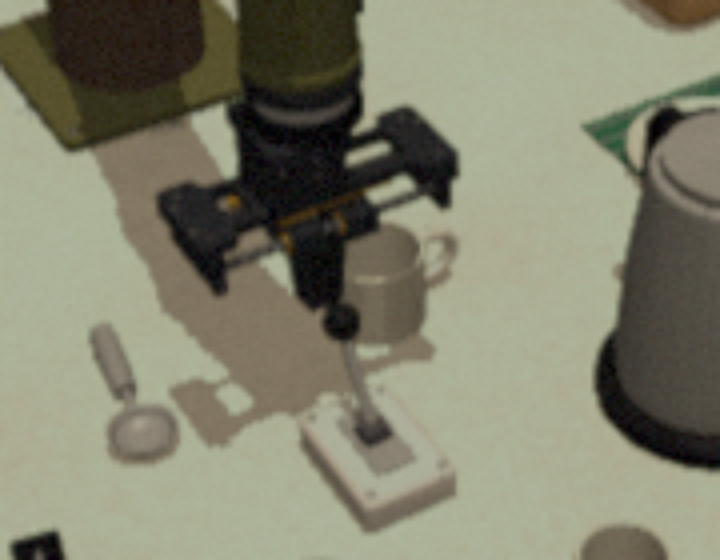

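The fingertip is just behind the ball, at (320,300) against (342,322), and clear of the cup. Pushing to +x.

```bash
python3 -m pendant '[{"claw":0,"dx":12,"dy":-7,"dz":0,"twist":0},{"claw":0,"dx":24,"dy":-7,"dz":2,"twist":0},{"claw":0,"dx":36,"dy":-7,"dz":4,"twist":0},{"claw":0,"dx":48,"dy":-7,"dz":4,"twist":0},{"claw":0,"dx":60,"dy":-7,"dz":4,"twist":0},{"claw":0,"dx":70,"dy":-7,"dz":4,"twist":0},{"claw":0,"dx":78,"dy":-7,"dz":4,"twist":0},{"claw":0,"dx":78,"dy":-7,"dz":4,"twist":0}]' && python3 -m pendant '[{"claw":0,"dx":-30,"dy":0,"dz":0,"twist":0},{"claw":0,"dx":-60,"dy":0,"dz":20,"twist":0},{"claw":0,"dx":-70,"dy":0,"dz":65,"twist":0},{"claw":0,"dx":-70,"dy":0,"dz":110,"twist":0},{"claw":0,"dx":-70,"dy":0,"dz":160,"twist":0},{"claw":0,"dx":-70,"dy":0,"dz":160,"twist":0}]' && python3 - <<'E'
from h import *
img,d,K,W=look('scene');cv2.imwrite('pics/s5.png',cv2.resize(img[130:330,150:400],None,fx=3,fy=3))
E
```

```text
clock: 8.1
tool_pos: [0.5519, -0.0667, 0.0985]
eef_rot: [0.0, 1.0, 0.0, 0.002]
contact_force: [-0.1, -0.2, -0.5]
opening: 0.005
finger_force: 0.0
clock: 8.7
tool_pos: [0.4831, -0.067, 0.2636]
eef_rot: [0.001, 1.0, -0.0, 0.006]
contact_force: [-0.2, -0.2, 0.1]
opening: 0.006
finger_force: 0.0
```

View pics/s5.png

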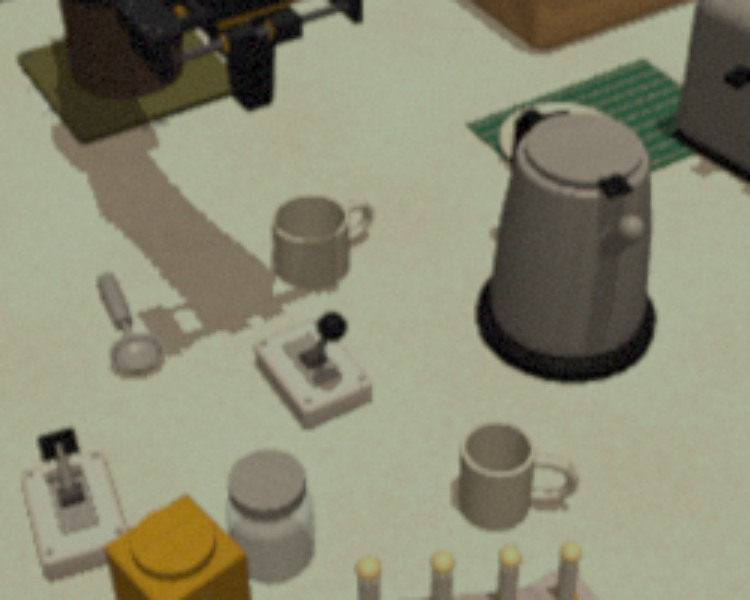

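The ball at (331,326) now leans to the on side, the lid is shut, the short paddle at (60,445) is unchanged, and the arm is clear. Handing in.

```bash
python3 -c "
from plant import r
print(r.finish_job())"
```

```text
the job is handed in; nothing more can be done
None
```

The lid is shut and the long lever is snapped over to on, with the short lever, kettle and bystanders left as they were in the last picture; the job is handed in at about 9 s of the 48 s, though no verdict came back.

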